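Zero the step attenuator, then set the third click

TASK

The tall detented slide lever on top of the step attenuator box has been left at an unknown step. Push it with the fingertips fully home to its stop at the end with the two brass connectors, then push it back the other way, counting clicks, and leave it resting in the third click from home. Push only on the lever's broad faces without ever pinching it or pressing down on it, and leave the short stub lever and everything else on the bench where they are.

Things in the scene. Friction and masses are not known exactly. Their poses are not given: they have to be found in the camera images.
- instrument: Step attenuator: fixed grey box, 150 (x) x 240 (y) x 60 mm tall. Origin: centre of its underside; z up. Two brass connectors stand 22 mm out of its -y end (the home end). On top: the tall lever's slot, along y at x = -25 mm, with seven ticks on its -x side, one per click position (home tick longest, nearest the connectors), and a fixed round cap (24 mm across, 14 mm high) at x = 45, y = 5 mm.
- attenuator (a joint): Tall lever travel (m): 0 at the home stop (connector end), growing along the box's +y to a stop at 0.084. Detents every 14 mm: 0.014 first click, 0.028 second, 0.042 third. Leaving a detent takes 4 to 9 N, peaking after about 4 mm; 5 to 7 mm out of a click the lever snaps ahead into the next click, away from what pushes it. Left alone it stays there.
- lever_top (a point): Centre of the top edge of the tall lever, an upright black paddle 26 mm wide along the box's x, 12 mm thick along its travel (box's y) and 44 mm tall; its top is 106 mm above the bench, its foot 1 mm above the box's top. It moves with the lever; at home it is at box x = -25, y = -42 mm.
- trim (a joint): Position of the short stub lever (m), 0 to 0.030 along the box's +y; friction only. It must stay where it is.
- trim_top (a point): Centre of the top of the stub lever: black, 12 x 10 mm, top 75 mm above the bench, in a slot along the box's y at box x = 45, y = 45 to 75 mm.
- toroid: Loose copper ring core, 34 mm across, 14 mm high, lying on the box's top near its far connector-end corner; origin at the centre of its underside. Bystander.
- screwdriver: Loose screwdriver, 160 mm long, lying on the bench in front of the box (its -x side). Bystander.
- board: Loose green circuit board, 50 x 70 mm, 12 mm high with its parts, lying behind the box (its +x side). Bystander.
- flux_jar: Loose amber glass jar with a screw cap, 56 mm across, 85 mm tall, left of the box. Bystander.
- dish: Loose white ceramic dish, 90 mm across, 25 mm tall, right of the box. Bystander.
- spool: Loose solder spool standing on its flange, 60 mm across, 40 mm tall, right of the box. Bystander.
- meter: Loose handheld meter lying on its back, 150 x 75 x 39 mm, left of the box. Bystander.

How it is judged:
By the outcome, as a careful person would: the job done as asked, in the order asked, and still so for the second after the job is handed in, with the robot touching nothing.
It also fails if it takes over 64 s, if anything falls off the work surface, if the arm or the gripper's body presses on something with over 40 N, if the wrist force passes 120 N, or if a joint passes its speed limit or range.

ROBOT

A 7-joint arm with a two-finger parallel gripper is mounted at the origin on the work surface. World frame = base frame: x ahead of the robot, y to its left, z up, the work surface at z = 0. Lengths are in m, angles in rad, forces in N, time in s.
With the tool pointing down it reaches from about 0.425 to 0.825 m from the base axis. Payload 3.6 kg.
Tool frame: the origin (TCP) lies at the very end of the fingers, on their centre line; the grasp point (between the pads) lies 19 mm behind it; z points along the fingers, y is the direction in which the jaws open and shut (so a half turn about z gives the same grasp; the last joint's range is limited). The gripper opens to 85 mm and grips with 20 to 120 N. Pads are 22 mm wide; open, the fingers measure 114 mm over their backs; the gripper's body (76 mm by 85 mm) begins 54 mm behind the grasp point. The pads swing forward as they close: fully open they stand 13 mm farther back than shut.
Start: joints at [-1.165, 0.615, -0.013, 1.423, 0.008, 1.103, -0.04], TCP at [0.273, 0.59, 0.231] pointing down, gripper open.
Joint ranges: [-3.12, 3.12], [-0.3, 2.06], [-1.34, 1.32], [0.26, 2.42], [-1.36, 4.5], [0.01, 1.98], [-2.84, 2.84]. Speed limits (rad/s): [2.79, 2.79, 3.14, 3.14, 3.14, 3.14, 3.14].

INTERFACE

Orientations are given as a rotation vector (axis times angle).
In Python, from station import * gives the robot as it stands.
- The arm moves only by the tool carry_out, never from a script. Its argument "steps" is a list of rows, each an object with "grip": the opening, from 0 (shut) to 1 (fully open); "linear": the shift along the tool's x, y, z in cm, a list of three; "twist": the turn about the tool's z in degrees. A call has 1 to 20 rows; each row is the pose to reach, as a shift and turn from the pose commanded when the call began, along the tool's axes at that moment; what a row does not reach only later rows make up. A row lasts 1/12 s, in which the tool goes at most 41.7 mm and 7.16 degrees, less where a joint would pass 70% of its speed; a pose out of reach is approached as far as the arm can. A call with a gripper value outside its range is refused whole. The fingers move at their own pace and stop on an object; "force" is the grip in N (left out, the last holds). Time passes only in rows, so rows that repeat a pose let the fingers close. It gives the time, the measured TCP pose, the force and the opening at its end, in the units of the state.
- state(): the state, without advancing time (a new reading comes with each control period).
- read_camera(name): name is "side" or "top"; returns the picture (384x512x3 uint8, blue, green, red); there is no depth.
- camera_model(name): a dict with "fx", "fy", "cx", "cy" (pixels), "T" (4x4, takes a point from camera to world coordinates). Camera axes: x right, y down, z forward; pixel columns grow to the right and rows downward; lengths in m; the calibration is good to about 2 mm. A picture is of the moment at which its call begins. camera_model takes no time and is no camera call.
- sign_off(): hands the job in, once; it reports no verdict.
The state is a dict: "time_s": time; "joint_pos": joint angles; "joint_vel": joint speeds; "joint_torque": joint torques, N m; "position": TCP position; "eef_rot": TCP orientation; "force": force on the tool from outside, world axes, zero at the start; "wrist_torque": the same for the moment, N m; "grip_width": finger opening in m.
Only numpy, scipy, OpenCV 4.12 (cv2) and the standard library are available. Lean on these libraries where they do the work, as an engineer would, in place of code of your own. Each camera call takes 0.05 s, during which the arm holds its last target. There are 200 camera calls.

## Working session

There is one attempt and no reset: what is moved stays moved. The work goes in short steps, Python scripts to look and compute and a tool call to move; the robot and the scene stay as the last step left them, time stands still between calls to the robot, and variables do not carry over. Pictures are saved under pics/ and viewed, about 8 in all and at most 12, crops included, and the job is handed in when it is done.

Besides the shell and the picture viewer there is one more tool, called in YAML: its name, and indented under it one key for each argument. carry_out: Moves the arm, as the interface text tells. Its arguments: {"type":"object","properties":{"steps":{"type":"array"},"force":{"type":"number"}},"required":["steps"]}

```bash
mkdir -p pics; python3 - <<'E'
from station import *
import cv2,numpy as np
s=state();print(s['time_s'],s['position'],s['eef_rot'],s['force'],s['grip_width'])
for n in('side','top'):
    cv2.imwrite(f'pics/{n}0.png',read_camera(n));m=camera_model(n);print(n,m['fx'],m['fy'],m['cx'],m['cy']);print(np.round(m['T'],4))
E
```

```text
0.0 [0.27226172 0.58935815 0.23011867] [-0.67430757 -3.06781211  0.00405944] [-0.5499773  -0.11031823  0.39849877] 0.08516695457523389
side 395.75857359584614 395.75857359584614 255.4562971801904 191.099144092329
[[ 0.6793 -0.3847  0.6249 -0.1264]
 [-0.7337 -0.3702  0.5697 -0.6487]
 [ 0.0122 -0.8456 -0.5338  0.6794]
 [ 0.      0.      0.      1.    ]]
top 360.239598674032 360.239598674032 255.156082953174 192.87616256252298
[[-0.0033 -0.9983  0.0588  0.4829]
 [-1.      0.0032 -0.0027  0.0042]
 [ 0.0025 -0.0588 -0.9983  1.1389]
 [ 0.      0.      0.      1.    ]]
```

View pics/side0.png

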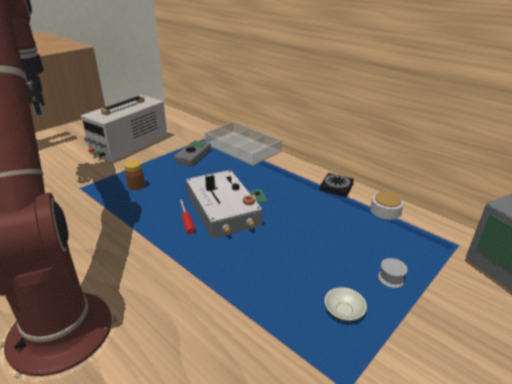

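View pics/top0.png

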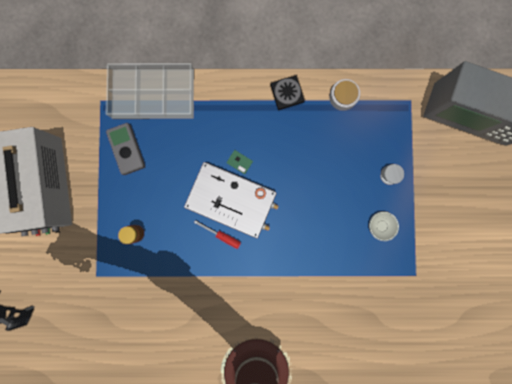

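Both views show the white-topped box near the mat's centre (top view about 186–277, 163–237). The tall lever is near (217,203), the connectors are on the right at (275,206) and (266,226), and the toroid is at (260,193). Next I'll measure the box and zoom in.

```bash
cat > h.py <<'E'
from station import *
import cv2,numpy as np
def ray(n,u,v):
    m=camera_model(n);d=np.array([(u-m['cx'])/m['fx'],(v-m['cy'])/m['fy'],1.]);return m['T'][:3,3],m['T'][:3,:3]@d
def onz(n,u,v,z):
    o,d=ray(n,u,v);return o+d*(z-o[2])/d[2]
def proj(n,p):
    m=camera_model(n);q=np.linalg.inv(m['T'])@np.r_[p,1];return np.array([m['fx']*q[0]/q[2]+m['cx'],m['fy']*q[1]/q[2]+m['cy']])
E
python3 - <<'E'
from h import *
im=cv2.imread('pics/top0.png')
mask=cv2.inRange(im,(150,150,150),(255,255,255)).copy()
mk=np.zeros_like(mask);mk[155:245,180:285]=mask[155:245,180:285]
mk=cv2.morphologyEx(mk,cv2.MORPH_CLOSE,np.ones((5,5)))
c=max(cv2.findContours(mk,0,2)[0],key=cv2.contourArea)
w=np.array([onz('top',*p[0],.06)[:2] for p in c],np.float32)
r=cv2.minAreaRect(w);print(r);print(cv2.boxPoints(r))
a=cv2.resize(im[155:245,180:285],None,fx=5.5,fy=5.5,interpolation=cv2.INTER_CUBIC)
s=cv2.imread('pics/side0.png');b=cv2.resize(s[165:240,180:270],None,fx=5.5,fy=5.5,interpolation=cv2.INTER_CUBIC)
cv2.imwrite('pics/zt.png',a);cv2.imwrite('pics/zs.png',b)
E
```

```text
((0.5247827172279358, 0.07394050061702728), (0.24456216394901276, 0.14732639491558075), 66.97044372558594)
[[ 0.40915316 -0.00977769]
 [ 0.5447381  -0.06741265]
 [ 0.6404123   0.1576587 ]
 [ 0.5048273   0.21529365]]
```

View pics/zt.png

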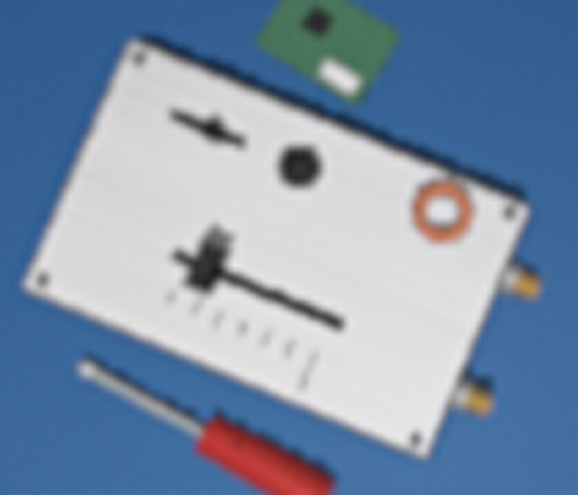

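The zoom shows the lever at crop (207,268), near the far end of its slot. The connectors are on the right and the longest (home) tick is at (310,370).

```bash
cat >> h.py <<'E'
from scipy.spatial.transform import Rotation as Ro
C=np.array([.5248,.0739]);a=np.radians(66.97);BY=np.array([np.cos(a),np.sin(a)]);BX=np.array([BY[1],-BY[0]])
def b2w(x,y,z):return np.r_[C+x*BX+y*BY,z]
def w2b(p):d=np.array(p[:2])-C;return np.array([d@BX,d@BY,p[2]])
E
python3 - <<'E'
from h import *
for s in range(7):
    print(s,proj('top',b2w(-.025,-.042+.014*s,.106)),proj('side',b2w(-.025,-.042+.014*s,.106)))
t=cv2.imread('pics/top0.png');
print('lever b',w2b(onz('top',207/5.5+180,268/5.5+155,.106)))
s=cv2.imread('pics/side0.png');g=s.max(2)
mk=(g<60).astype('uint8');mk[:165]=0;mk[240:]=0;mk[:,:180]=0;mk[:,270:]=0
n,l,st,ce=cv2.connectedComponentsWithStats(mk);print(st[1:],ce[1:])
R=Ro.from_rotvec(state()['eef_rot']).as_matrix();print(np.round(R,3))
print('yaw tool y',np.degrees(np.arctan2(R[1,1],R[0,1])),'BX',np.degrees(np.arctan2(BX[1],BX[0])))
g=b2w(-.025,.028+.006+.011+.02,.2);d=g-state()['position'];print('to target tool axes',R.T@d,g, 'now box',w2b(state()['position']))
E
```

```text
0 [239.98632669 213.29435288] [218.79218263 188.40334566]
1 [235.4842884  211.39345937] [217.07962616 185.94299089]
2 [230.98475665 209.49362419] [215.40042781 183.53056026]
3 [226.48772933 207.59484646] [213.75362232 181.16466703]
4 [221.99320436 205.69712529] [212.13828133 178.84397747]
5 [217.50117965 203.80045981] [210.5535116  176.56720831]
6 [213.01165311 201.90484913] [208.99845341 174.33312441]
lever b [-0.02465678  0.0277256   0.106     ]
[[206 176   9  15  99]
 [228 177   3   4   9]
 [233 184   6   5  24]
 [256 193   3   2   6]] [[209.92929293 182.81818182]
 [229.11111111 178.66666667]
 [235.375      186.45833333]
 [257.         193.5       ]]
[[-0.908  0.419 -0.001]
 [ 0.419  0.908 -0.002]
 [-0.    -0.002 -1.   ]]
yaw tool y 65.21027323169557 BX -23.03000000000001
to target tool axes [-0.41838912 -0.29790629  0.03096516] [0.52722134 0.14349984 0.2       ] now box [-0.43404357  0.37568564  0.23023641]
```

View pics/zs.png

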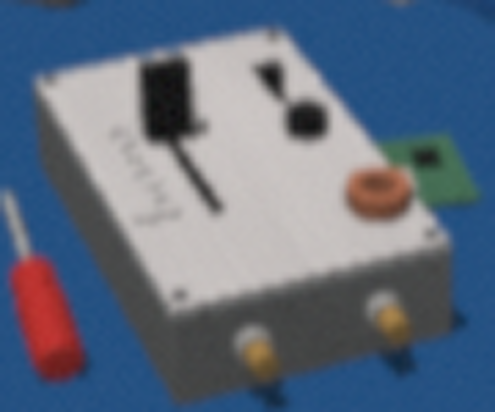

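The lever is in the 5th click (0.070), with the top and side views in agreement. I'll go above its +y side with the fingers shut and the jaw axis along box x.

carry_out:
  steps:
    - {"grip": 0,"linear": [-10,-7.4,0],"twist": 22}
    - {"grip": 0,"linear": [-20,-15,0],"twist": 44}
    - {"grip": 0,"linear": [-30,-22,1],"twist": 66}
    - {"grip": 0,"linear": [-41.8,-29.8,3],"twist": 88.2}
    - {"grip": 0,"linear": [-41.8,-29.8,3],"twist": 88.2}
    - {"grip": 0,"linear": [-41.8,-29.8,3],"twist": 88.2}
    - {"grip": 0,"linear": [-41.8,-29.8,3],"twist": 88.2}
    - {"grip": 0,"linear": [-41.8,-29.8,3],"twist": 88.2}
    - {"grip": 0,"linear": [-41.8,-29.8,3],"twist": 88.2}
    - {"grip": 0,"linear": [-41.8,-29.8,3],"twist": 88.2}
    - {"grip": 0,"linear": [-41.8,-29.8,3],"twist": 88.2}
    - {"grip": 0,"linear": [-41.8,-29.8,3],"twist": 88.2}
    - {"grip": 0,"linear": [-41.8,-29.8,3],"twist": 88.2}
    - {"grip": 0,"linear": [-41.8,-29.8,3],"twist": 88.2}
    - {"grip": 0,"linear": [-41.8,-29.8,3],"twist": 88.2}
    - {"grip": 0,"linear": [-41.8,-29.8,3],"twist": 88.2}
    - {"grip": 0,"linear": [-41.8,-29.8,3],"twist": 88.2}
    - {"grip": 0,"linear": [-41.8,-29.8,3],"twist": 88.2}
    - {"grip": 0,"linear": [-41.8,-29.8,3],"twist": 88.2}
    - {"grip": 0,"linear": [-41.8,-29.8,3],"twist": 88.2}
  force: 20

```text
time_s: 1.77
position: [0.5268, 0.1451, 0.2014]
eef_rot: [-2.618, -1.736, -0.0]
force: [-0.5, 0.1, -0.7]
grip_width: 0.0002
```

```bash
cat > st.py <<'E'
from h import *
s=state();R=Ro.from_rotvec(s['eef_rot']).as_matrix()
f=s['force'];print('t',round(s['time_s'],2),'box mm',np.round(w2b(s['position'])*1e3,1),'F box',np.round([f[:2]@BX,f[:2]@BY,f[2]],2),'w',round(s['grip_width'],4))
print('tool x in box',np.round([R[:2,0]@BX,R[:2,0]@BY,R[2,0]],3),'y',np.round([R[:2,1]@BX,R[:2,1]@BY],3))
E
python3 st.py; python3 -c "
from h import *
print(state()['joint_pos'],R if 0 else '')
a=read_camera('top')[130:260,150:310];b=read_camera('side')[125:255,140:300]
cv2.imwrite('pics/a1.png',cv2.resize(np.hstack([a,b]),None,fx=2.5,fy=2.5,interpolation=cv2.INTER_CUBIC))"
```

```text
t 1.77 box mm [-26.1  66.3 201.4] F box [-0.47 -0.11 -0.72] w 0.0002
tool x in box [-0.002  1.     0.   ] y [1.    0.002]
[-0.58594987  0.51374855  0.42269572  1.77582445 -0.25925658  0.90708259
 -0.45020866]
```

View pics/a1.png

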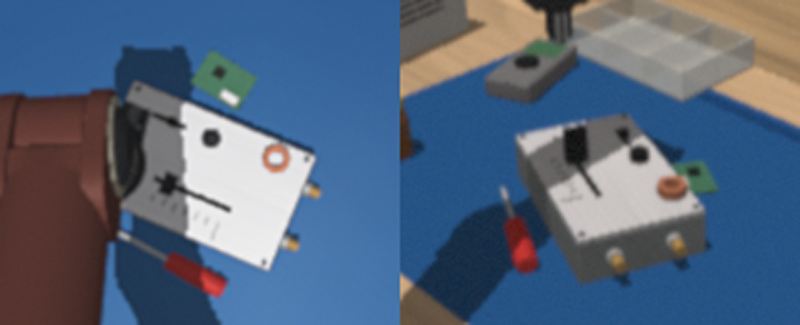

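The arm is above the far end of the box and the lever is visible at top crop (168,184). Nothing has moved. Tool x now points along box +y, so I'll descend clear of the lever.

carry_out:
  steps:
    - {"grip": 0,"linear": [0,0.1,3],"twist": 0}
    - {"grip": 0,"linear": [0,0.1,6],"twist": 0}
    - {"grip": 0,"linear": [0,0.1,9],"twist": 0}
    - {"grip": 0,"linear": [0,0.1,11],"twist": 0}
    - {"grip": 0,"linear": [0,0.1,12],"twist": 0}
    - {"grip": 0,"linear": [0,0.1,12.7],"twist": 0}
    - {"grip": 0,"linear": [0,0.1,12.7],"twist": 0}
    - {"grip": 0,"linear": [0,0.1,12.7],"twist": 0}

```text
time_s: 2.53
position: [0.5288, 0.1439, 0.0751]
eef_rot: [2.619, 1.734, 0.002]
force: [-0.1, -0.4, 0.4]
grip_width: 0.0001
```

```bash
python3 st.py; python3 -c "
from h import *
b=read_camera('side')[145:255,150:300]
p=proj('side',state()['position']);print((p-[150,145])*5)
cv2.imwrite('pics/a2.png',cv2.resize(b,None,fx=5,fy=5,interpolation=cv2.INTER_CUBIC))"
```

```text
t 2.53 box mm [-23.7  66.   75.1] F box [ 0.07 -0.42  0.42] w 0.0001
tool x in box [-0.001  1.     0.001] y [1.    0.001]
[287.09034549 171.93805728]
```

View pics/a2.png

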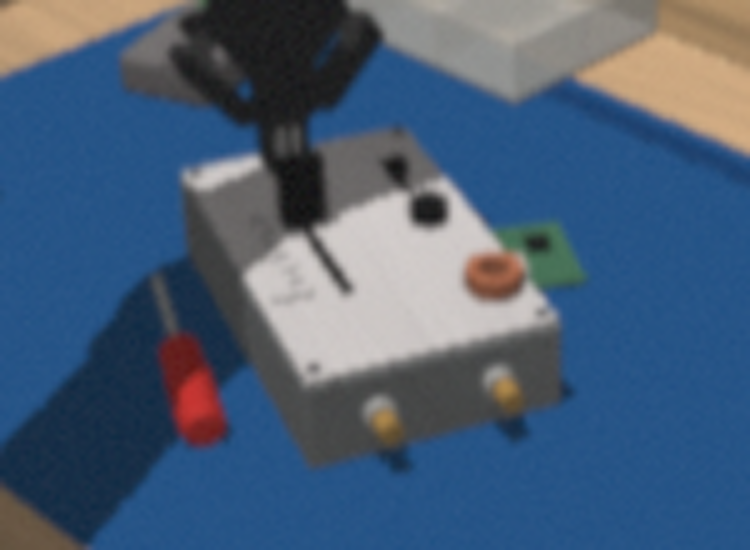

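The fingers (287,150) stand behind the lever (302,190) and nothing is touched. Pushing toward home.

carry_out:
  steps:
    - {"grip": 0,"linear": [-0.5,0,0],"twist": 0}
    - {"grip": 0,"linear": [-1,0,0],"twist": 0}
    - {"grip": 0,"linear": [-1.5,0,0],"twist": 0}
    - {"grip": 0,"linear": [-2,0,0],"twist": 0}
    - {"grip": 0,"linear": [-2.5,0,0],"twist": 0}
    - {"grip": 0,"linear": [-3,0,0],"twist": 0}
    - {"grip": 0,"linear": [-3.5,0,0],"twist": 0}
    - {"grip": 0,"linear": [-4,0,0],"twist": 0}
    - {"grip": 0,"linear": [-4.5,0,0],"twist": 0}
    - {"grip": 0,"linear": [-5,0,0],"twist": 0}
    - {"grip": 0,"linear": [-5.5,0,0],"twist": 0}
    - {"grip": 0,"linear": [-6,0,0],"twist": 0}
    - {"grip": 0,"linear": [-6.5,0,0],"twist": 0}
    - {"grip": 0,"linear": [-7,0,0],"twist": 0}
    - {"grip": 0,"linear": [-7.5,0,0],"twist": 0}
    - {"grip": 0,"linear": [-8,0,0],"twist": 0}
    - {"grip": 0,"linear": [-8.4,0,0],"twist": 0}
    - {"grip": 0,"linear": [-8.4,0,0],"twist": 0}

```text
time_s: 4.08
position: [0.4942, 0.0645, 0.0742]
eef_rot: [2.621, 1.731, -0.003]
force: [0.6, -0.1, 0.1]
grip_width: -0.0002
```

```bash
python3 st.py
```

```text
t 4.08 box mm [-24.5 -20.6  74.2] F box [0.56 0.15 0.11] w -0.0002
tool x in box [ 0.002  1.    -0.002] y [ 1.    -0.002]
```

carry_out:
  steps:
    - {"grip": 0,"linear": [-0.1,0,0],"twist": 0}
    - {"grip": 0,"linear": [-0.2,0,0],"twist": 0}
    - {"grip": 0,"linear": [-0.3,0,0],"twist": 0}
    - {"grip": 0,"linear": [-0.4,0,0],"twist": 0}
    - {"grip": 0,"linear": [-0.4,0,0],"twist": 0}
    - {"grip": 0,"linear": [-0.4,0,0],"twist": 0}

```text
time_s: 4.58
position: [0.4941, 0.0643, 0.0743]
eef_rot: [-2.618, -1.736, -0.003]
force: [1.5, 4.6, -2.4]
grip_width: 0.0002
```

```bash
python3 st.py
```

```text
t 4.58 box mm [-24.5 -20.8  74.3] F box [-0.42  4.8  -2.39] w 0.0002
tool x in box [-0.002  1.     0.002] y [1.    0.002]
```

carry_out:
  steps:
    - {"grip": 0,"linear": [-0.2,0,0],"twist": 0}
    - {"grip": 0,"linear": [-0.4,0,0],"twist": 0}
    - {"grip": 0,"linear": [-0.6,0,0],"twist": 0}
    - {"grip": 0,"linear": [-0.6,0,0],"twist": 0}
    - {"grip": 0,"linear": [-0.6,0,0],"twist": 0}

```text
time_s: 5.0
position: [0.494, 0.0642, 0.0744]
eef_rot: [-2.612, -1.74, -0.013]
force: [5.4, 13.0, -4.8]
grip_width: 0.0002
```

```bash
python3 st.py; python3 -c "
from h import *
b=read_camera('side')[145:255,150:300]
c=read_camera('top')[155:245,180:285]
p=proj('side',state()['position']);print((p-[150,145])*5)
c=cv2.resize(c,(642,550),interpolation=cv2.INTER_CUBIC)
cv2.imwrite('pics/a3.png',cv2.resize(b,None,fx=5,fy=5,interpolation=cv2.INTER_CUBIC))"
```

```text
t 5.0 box mm [-24.5 -21.   74.4] F box [-0.13 14.1  -4.81] w 0.0002
tool x in box [-0.006  1.     0.009] y [1.    0.006]
[334.30502721 246.23138806]
```

View pics/a3.png

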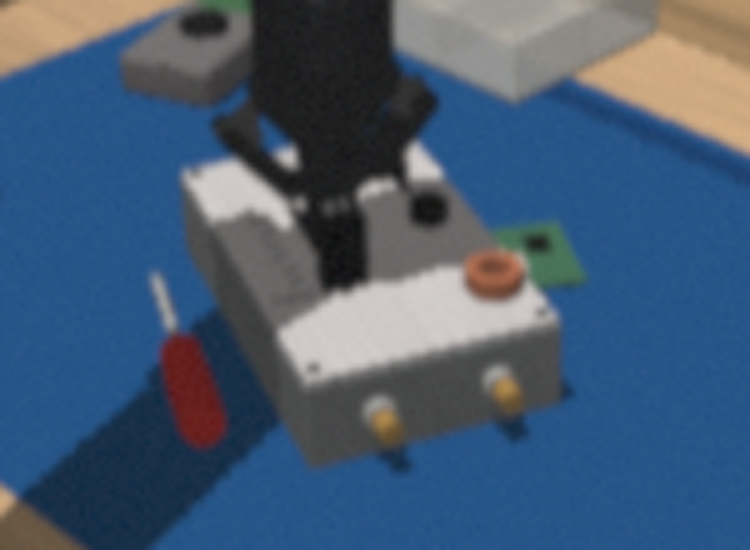

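The force reached 14 N with no movement, above the 9 N a detent needs, and the lever sits at the slot's connector end (342,255). That is home. Next I back off, lift over the lever and come down on its connector side.

carry_out:
  steps:
    - {"grip": 0,"linear": [1,0,0],"twist": 0}
    - {"grip": 0,"linear": [2,0,0],"twist": 0}
    - {"grip": 0,"linear": [3,0,0],"twist": 0}
    - {"grip": 0,"linear": [3,0,0],"twist": 0}
    - {"grip": 0,"linear": [3,0,-2.5],"twist": 0}
    - {"grip": 0,"linear": [3,0,-5],"twist": 0}
    - {"grip": 0,"linear": [3,0,-7],"twist": 0}
    - {"grip": 0,"linear": [3,0,-7],"twist": 0}
    - {"grip": 0,"linear": [1,0,-7],"twist": 0}
    - {"grip": 0,"linear": [-1,0,-7],"twist": 0}
    - {"grip": 0,"linear": [-3,0,-7],"twist": 0}
    - {"grip": 0,"linear": [-5,0,-7],"twist": 0}
    - {"grip": 0,"linear": [-5,0,-7],"twist": 0}
    - {"grip": 0,"linear": [-5,0,-7],"twist": 0}

```text
time_s: 6.27
position: [0.4708, 0.0097, 0.1439]
eef_rot: [-2.623, -1.729, 0.003]
force: [0.1, 1.0, 0.2]
grip_width: -0.0003
```

```bash
python3 st.py
```

```text
t 6.27 box mm [-24.6 -80.2 143.9] F box [-0.33  0.94  0.22] w -0.0003
tool x in box [ 0.003  1.    -0.001] y [ 1.    -0.003]
```

carry_out:
  steps:
    - {"grip": 0,"linear": [0,0,2],"twist": 0}
    - {"grip": 0,"linear": [0,0,4],"twist": 0}
    - {"grip": 0,"linear": [0,0,6],"twist": 0}
    - {"grip": 0,"linear": [0,0,7],"twist": 0}
    - {"grip": 0,"linear": [0,0,7],"twist": 0}
    - {"grip": 0,"linear": [0,0,7],"twist": 0}

```text
time_s: 6.77
position: [0.4716, 0.012, 0.0737]
eef_rot: [-2.618, -1.735, 0.002]
force: [0.1, 0.1, -0.3]
grip_width: -0.0004
```

```bash
python3 st.py; python3 -c "
from h import *
a=read_camera('top')[150:245,180:290];b=read_camera('side')[155:250,170:280]
cv2.imwrite('pics/a4.png',cv2.resize(np.hstack([a,b]),None,fx=3.6,fy=3.6,interpolation=cv2.INTER_CUBIC))
print([(proj('side',b2w(-.025,-.042+.014*i,.106))-[170,155])*3.6+[396,0] for i in(0,1)])"
```

```text
t 6.77 box mm [-24.7 -77.7  73.7] F box [ 0.06  0.08 -0.33] w -0.0004
tool x in box [-0.002  1.    -0.001] y [1.    0.002]
[array([571.65185746, 120.25204436]), array([565.48665419, 111.39476721])]
```

View pics/a4.png

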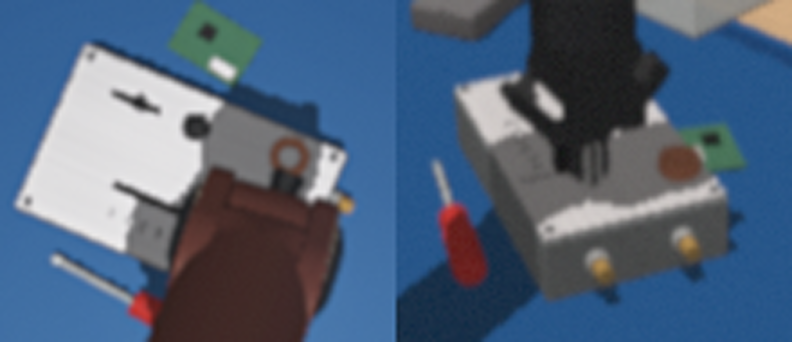

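The fingers (595,160) are on the connector side of the lever, which is just visible behind them at (565,150). Next I creep forward until I feel contact.

carry_out:
  steps:
    - {"grip": 0,"linear": [0.4,0,0],"twist": 0}
    - {"grip": 0,"linear": [0.8,0,0],"twist": 0}
    - {"grip": 0,"linear": [1.2,0,0],"twist": 0}
    - {"grip": 0,"linear": [1.2,0,0],"twist": 0}
    - {"grip": 0,"linear": [1.2,0,0],"twist": 0}

```text
time_s: 7.28
position: [0.4767, 0.0229, 0.0745]
eef_rot: [2.619, 1.736, 0.001]
force: [-0.7, 0.1, -0.4]
grip_width: -0.0002
```

```bash
python3 st.py
```

```text
t 7.28 box mm [-24.3 -65.8  74.5] F box [-0.66 -0.18 -0.38] w -0.0002
tool x in box [-0.002  1.     0.   ] y [1.    0.002]
```

carry_out:
  steps:
    - {"grip": 0,"linear": [0.1,0,0],"twist": 0}
    - {"grip": 0,"linear": [0.2,0,0],"twist": 0}
    - {"grip": 0,"linear": [0.3,0,0],"twist": 0}
    - {"grip": 0,"linear": [0.3,0,0],"twist": 0}
    - {"grip": 0,"linear": [0.3,0,0],"twist": 0}

```text
time_s: 7.7
position: [0.4776, 0.0251, 0.0743]
eef_rot: [2.62, 1.734, -0.0]
force: [0.8, -0.6, -0.1]
grip_width: 0.0002
```

```bash
python3 st.py
```

```text
t 7.7 box mm [-24.3 -63.4  74.3] F box [ 0.92 -0.22 -0.14] w 0.0002
tool x in box [-0.001  1.    -0.   ] y [1.    0.001]
```

carry_out:
  steps:
    - {"grip": 0,"linear": [0.1,0,0],"twist": 0}
    - {"grip": 0,"linear": [0.2,0,0],"twist": 0}
    - {"grip": 0,"linear": [0.2,0,0],"twist": 0}
    - {"grip": 0,"linear": [0.2,0,0],"twist": 0}

```text
time_s: 8.03
position: [0.4784, 0.027, 0.0743]
eef_rot: [-2.62, -1.734, 0.0]
force: [0.6, 0.1, 0.9]
grip_width: 0.0003
```

```bash
python3 st.py
```

```text
t 8.03 box mm [-24.3 -61.3  74.3] F box [0.54 0.38 0.86] w 0.0003
tool x in box [-0.001  1.    -0.   ] y [1.    0.001]
```

carry_out:
  steps:
    - {"grip": 0,"linear": [0.1,0,0],"twist": 0}
    - {"grip": 0,"linear": [0.2,0,0],"twist": 0}
    - {"grip": 0,"linear": [0.2,0,0],"twist": 0}
    - {"grip": 0,"linear": [0.2,0,0],"twist": 0}

```text
time_s: 8.37
position: [0.4792, 0.0289, 0.0743]
eef_rot: [2.62, 1.734, -0.0]
force: [0.7, -1.0, -0.3]
grip_width: -0.0002
```

```bash
python3 st.py
```

```text
t 8.37 box mm [-24.4 -59.3  74.3] F box [ 0.99 -0.64 -0.27] w -0.0002
tool x in box [-0.001  1.    -0.   ] y [1.    0.001]
```

carry_out:
  steps:
    - {"grip": 0,"linear": [0.1,0,0],"twist": 0}
    - {"grip": 0,"linear": [0.2,0,0],"twist": 0}
    - {"grip": 0,"linear": [0.2,0,0],"twist": 0}
    - {"grip": 0,"linear": [0.2,0,0],"twist": 0}

```text
time_s: 8.7
position: [0.48, 0.0307, 0.0743]
eef_rot: [-2.619, -1.734, 0.0]
force: [-0.2, -0.7, -0.5]
grip_width: -0.0002
```

```bash
python3 st.py
```

```text
t 8.7 box mm [-24.4 -57.3  74.3] F box [ 0.11 -0.68 -0.5 ] w -0.0002
tool x in box [-0.001  1.    -0.   ] y [1.    0.001]
```

carry_out:
  steps:
    - {"grip": 0,"linear": [0.1,0,0],"twist": 0}
    - {"grip": 0,"linear": [0.2,0,0],"twist": 0}
    - {"grip": 0,"linear": [0.2,0,0],"twist": 0}
    - {"grip": 0,"linear": [0.2,0,0],"twist": 0}

```text
time_s: 9.03
position: [0.4808, 0.0325, 0.0743]
eef_rot: [-2.619, -1.734, 0.0]
force: [0.5, 0.3, 0.2]
grip_width: 0.0003
```

```bash
python3 st.py
```

```text
t 9.03 box mm [-24.4 -55.3  74.3] F box [0.35 0.44 0.16] w 0.0003
tool x in box [-0.001  1.    -0.   ] y [1.    0.001]
```

carry_out:
  steps:
    - {"grip": 0,"linear": [0.1,0,0],"twist": 0}
    - {"grip": 0,"linear": [0.15,0,0],"twist": 0}
    - {"grip": 0,"linear": [0.15,0,0],"twist": 0}
    - {"grip": 0,"linear": [0.15,0,0],"twist": 0}

```text
time_s: 9.37
position: [0.4811, 0.0334, 0.0743]
eef_rot: [2.62, 1.733, -0.001]
force: [-1.3, -1.4, 0.7]
grip_width: 0.0
```

```bash
python3 st.py
```

```text
t 9.37 box mm [-24.4 -54.4  74.3] F box [-0.62 -1.82  0.7 ] w 0.0
tool x in box [-0.     1.    -0.001] y [1. 0.]
```

carry_out:
  steps:
    - {"grip": 0,"linear": [0.1,0,0],"twist": 0}
    - {"grip": 0,"linear": [0.15,0,0],"twist": 0}
    - {"grip": 0,"linear": [0.15,0,0],"twist": 0}
    - {"grip": 0,"linear": [0.15,0,0],"twist": 0}

```text
time_s: 9.7
position: [0.4815, 0.0343, 0.0743]
eef_rot: [2.62, 1.733, -0.002]
force: [-1.4, -3.8, 1.9]
grip_width: 0.0002
```

```bash
python3 st.py
```

```text
t 9.7 box mm [-24.4 -53.4  74.3] F box [ 0.17 -4.07  1.94] w 0.0002
tool x in box [ 0.     1.    -0.001] y [ 1. -0.]
```

carry_out:
  steps:
    - {"grip": 0,"linear": [0.1,0,0],"twist": 0}
    - {"grip": 0,"linear": [0.15,0,0],"twist": 0}
    - {"grip": 0,"linear": [0.15,0,0],"twist": 0}
    - {"grip": 0,"linear": [0.15,0,0],"twist": 0}

```text
time_s: 10.03
position: [0.4818, 0.0352, 0.0743]
eef_rot: [2.62, 1.732, -0.003]
force: [-3.3, -5.6, 2.1]
grip_width: -0.0003
```

```bash
python3 st.py
```

```text
t 10.03 box mm [-24.4 -52.4  74.3] F box [-0.79 -6.47  2.09] w -0.0003
tool x in box [ 0.001  1.    -0.002] y [ 1.    -0.001]
```

Contact was at about y = -55 (lever at 0), and the detent force is rising. Pushing through the first click.

carry_out:
  steps:
    - {"grip": 0,"linear": [0.1,0,0],"twist": 0}
    - {"grip": 0,"linear": [0.2,0,0],"twist": 0}
    - {"grip": 0,"linear": [0.3,0,0],"twist": 0}
    - {"grip": 0,"linear": [0.4,0,0],"twist": 0}
    - {"grip": 0,"linear": [0.4,0,0],"twist": 0}
    - {"grip": 0,"linear": [0.4,0,0],"twist": 0}

```text
time_s: 10.53
position: [0.4842, 0.0406, 0.0743]
eef_rot: [-2.62, -1.733, -0.001]
force: [-0.2, -0.5, 0.2]
grip_width: 0.0002
```

```bash
python3 st.py
```

```text
t 10.53 box mm [-24.3 -46.5  74.3] F box [ 0.05 -0.53  0.17] w 0.0002
tool x in box [-0.     1.     0.001] y [1. 0.]
```

carry_out:
  steps:
    - {"grip": 0,"linear": [0.1,0,0],"twist": 0}
    - {"grip": 0,"linear": [0.2,0,0],"twist": 0}
    - {"grip": 0,"linear": [0.2,0,0],"twist": 0}
    - {"grip": 0,"linear": [0.2,0,0],"twist": 0}

```text
time_s: 10.87
position: [0.4851, 0.043, 0.0743]
eef_rot: [-2.618, -1.736, -0.001]
force: [0.6, -0.3, -0.8]
grip_width: 0.0
```

```bash
python3 st.py
```

```text
t 10.87 box mm [-24.4 -43.9  74.3] F box [ 0.65 -0.07 -0.84] w 0.0
tool x in box [-0.002  1.     0.001] y [1.    0.002]
```

Click one has gone: the force fell to zero at -46.5. On to the second; I expect contact near -41 and the snap by about -34.

carry_out:
  steps:
    - {"grip": 0,"linear": [0.15,0,0],"twist": 0}
    - {"grip": 0,"linear": [0.3,0,0],"twist": 0}
    - {"grip": 0,"linear": [0.45,0,0],"twist": 0}
    - {"grip": 0,"linear": [0.6,0,0],"twist": 0}
    - {"grip": 0,"linear": [0.6,0,0],"twist": 0}
    - {"grip": 0,"linear": [0.6,0,0],"twist": 0}

```text
time_s: 11.37
position: [0.4869, 0.047, 0.0743]
eef_rot: [2.62, 1.733, -0.001]
force: [-1.2, -2.6, 1.9]
grip_width: -0.0004
```

```bash
python3 st.py
```

```text
t 11.37 box mm [-24.4 -39.6  74.3] F box [-0.05 -2.86  1.91] w -0.0004
tool x in box [ 0.     1.    -0.001] y [ 1. -0.]
```

carry_out:
  steps:
    - {"grip": 0,"linear": [0.1,0,0],"twist": 0}
    - {"grip": 0,"linear": [0.2,0,0],"twist": 0}
    - {"grip": 0,"linear": [0.3,0,0],"twist": 0}
    - {"grip": 0,"linear": [0.4,0,0],"twist": 0}
    - {"grip": 0,"linear": [0.4,0,0],"twist": 0}
    - {"grip": 0,"linear": [0.4,0,0],"twist": 0}

```text
time_s: 11.87
position: [0.4877, 0.049, 0.0743]
eef_rot: [2.62, 1.731, -0.005]
force: [-2.2, -6.8, 4.2]
grip_width: -0.0003
```

```bash
python3 st.py
```

```text
t 11.87 box mm [-24.4 -37.5  74.3] F box [ 0.61 -7.13  4.18] w -0.0003
tool x in box [ 0.001  1.    -0.003] y [ 1.    -0.001]
```

carry_out:
  steps:
    - {"grip": 0,"linear": [0.1,0,-0.05],"twist": 0}
    - {"grip": 0,"linear": [0.2,0,-0.1],"twist": 0}
    - {"grip": 0,"linear": [0.3,0,-0.1],"twist": 0}
    - {"grip": 0,"linear": [0.3,0,-0.1],"twist": 0}
    - {"grip": 0,"linear": [0.3,0,-0.1],"twist": 0}

```text
time_s: 12.28
position: [0.4896, 0.0536, 0.0748]
eef_rot: [-2.621, -1.732, 0.002]
force: [-0.3, 0.1, -0.3]
grip_width: -0.0
```

```bash
python3 st.py
```

```text
t 12.28 box mm [-24.5 -32.5  74.8] F box [-0.36  0.   -0.27] w -0.0
tool x in box [ 0.001  1.    -0.001] y [ 1.    -0.001]
```

Click two snapped at -32.5. For the third, I expect contact near -27 and the snap by about -20.

carry_out:
  steps:
    - {"grip": 0,"linear": [0.15,0,0],"twist": 0}
    - {"grip": 0,"linear": [0.3,0,0],"twist": 0}
    - {"grip": 0,"linear": [0.45,0,0],"twist": 0}
    - {"grip": 0,"linear": [0.6,0,0],"twist": 0}
    - {"grip": 0,"linear": [0.75,0,-0.05],"twist": 0}
    - {"grip": 0,"linear": [0.9,0,-0.1],"twist": 0}
    - {"grip": 0,"linear": [0.9,0,-0.1],"twist": 0}
    - {"grip": 0,"linear": [0.9,0,-0.1],"twist": 0}

```text
time_s: 12.95
position: [0.4926, 0.0609, 0.0758]
eef_rot: [2.62, 1.732, -0.004]
force: [-1.0, -5.3, -2.7]
grip_width: -0.0
```

```bash
python3 st.py
```

```text
t 12.95 box mm [-24.5 -24.6  75.8] F box [ 1.17 -5.23 -2.69] w -0.0
tool x in box [ 0.001  1.    -0.003] y [ 1.    -0.001]
```

carry_out:
  steps:
    - {"grip": 0,"linear": [0.1,0,-0.05],"twist": 0}
    - {"grip": 0,"linear": [0.2,0,-0.1],"twist": 0}
    - {"grip": 0,"linear": [0.2,0,-0.1],"twist": 0}
    - {"grip": 0,"linear": [0.2,0,-0.1],"twist": 0}

```text
time_s: 13.28
position: [0.4927, 0.0618, 0.0765]
eef_rot: [2.621, 1.731, -0.007]
force: [-1.3, -6.8, -4.7]
grip_width: 0.0001
```

```bash
python3 st.py
```

```text
t 13.28 box mm [-24.8 -23.7  76.5] F box [ 1.51 -6.79 -4.68] w 0.0001
tool x in box [ 0.001  1.    -0.004] y [ 1.    -0.001]
```

carry_out:
  steps:
    - {"grip": 0,"linear": [0.1,0,0],"twist": 0}
    - {"grip": 0,"linear": [0.2,0,0],"twist": 0}
    - {"grip": 0,"linear": [0.2,0,0],"twist": 0}
    - {"grip": 0,"linear": [0.2,0,0],"twist": 0}

```text
time_s: 13.62
position: [0.4934, 0.0633, 0.0765]
eef_rot: [2.621, 1.731, -0.008]
force: [-1.0, -7.0, -4.1]
grip_width: -0.0001
```

```bash
python3 st.py
```

```text
t 13.62 box mm [-24.8 -22.1  76.5] F box [ 1.85 -6.79 -4.15] w -0.0001
tool x in box [ 0.002  1.    -0.005] y [ 1.    -0.002]
```

carry_out:
  steps:
    - {"grip": 0,"linear": [0.1,0,0],"twist": 0}
    - {"grip": 0,"linear": [0.1,0,0],"twist": 0}
    - {"grip": 0,"linear": [0.1,0,0],"twist": 0}

```text
time_s: 13.87
position: [0.4953, 0.0674, 0.0772]
eef_rot: [-2.62, -1.733, -0.0]
force: [0.5, 0.8, -0.4]
grip_width: -0.0
```

```bash
python3 st.py
```

```text
t 13.87 box mm [-24.6 -17.5  77.2] F box [ 0.09  0.96 -0.36] w -0.0
tool x in box [-0.  1.  0.] y [1. 0.]
```

Click three snapped with the finger at -17.5, clear of the lever, whose face should now be at about -13. I'll back off, lift, and swing away to look.

carry_out:
  steps:
    - {"grip": 0,"linear": [-1,0,0],"twist": 0}
    - {"grip": 0,"linear": [-2,0,0],"twist": 0}
    - {"grip": 0,"linear": [-3,0,0],"twist": 0}
    - {"grip": 0,"linear": [-3,0,0],"twist": 0}
    - {"grip": 0,"linear": [-3,0,-3],"twist": 0}
    - {"grip": 0,"linear": [-3,0,-6],"twist": 0}
    - {"grip": 0,"linear": [-3,0,-9],"twist": 0}
    - {"grip": 0,"linear": [-3,0,-12],"twist": 0}
    - {"grip": 0,"linear": [-6,0,-14],"twist": 0}
    - {"grip": 0,"linear": [-10,0,-15],"twist": 0}
    - {"grip": 0,"linear": [-14,0,-15],"twist": 0}
    - {"grip": 0,"linear": [-18,0,-15],"twist": 0}
    - {"grip": 0,"linear": [-22,0,-15],"twist": 0}
    - {"grip": 0,"linear": [-25,0,-15],"twist": 0}
    - {"grip": 0,"linear": [-25,0,-15],"twist": 0}
    - {"grip": 0,"linear": [-25,0,-15],"twist": 0}

```text
time_s: 15.2
position: [0.3969, -0.1648, 0.2277]
eef_rot: [2.624, 1.727, 0.001]
force: [-0.6, 0.8, -0.5]
grip_width: -0.0002
```

```bash
python3 st.py; python3 - <<'E'
from h import *
t=read_camera('top');s=read_camera('side')
cv2.imwrite('pics/top9.png',t);cv2.imwrite('pics/side9.png',s)
a=t[150:245,180:290];b=s[155:250,170:280]
cv2.imwrite('pics/a9.png',cv2.resize(np.hstack([a,b]),None,fx=3.6,fy=3.6,interpolation=cv2.INTER_CUBIC))
for i in (2,3,4): print(i,(proj('top',b2w(-.025,-.042+.014*i,.106))-[180,150])*3.6,(proj('side',b2w(-.025,-.042+.014*i,.106))-[170,155])*3.6+[396,0])
for im in (cv2.imread('pics/side0.png'),s):
    mk=(im.max(2)<60).astype('uint8');mk[:165]=0;mk[240:]=0;mk[:,:195]=0;mk[:,270:]=0
    n,l,st,ce=cv2.connectedComponentsWithStats(mk);print([(list(q),np.round(c,1)) for q,c in zip(st[1:],ce[1:]) if q[4]>4])
E
```

```text
t 15.2 box mm [ -24.4 -269.7  227.7] F box [-0.84  0.48 -0.55] w -0.0002
tool x in box [0.005 1.    0.   ] y [ 1.    -0.005]
2 [183.54512393 214.17704707] [559.44154012 102.71001694]
3 [167.35582558 207.34144724] [553.51304036  94.19280133]
4 [151.17553569 200.50965104] [547.69781278  85.83831889]
[([np.int32(206), np.int32(176), np.int32(9), np.int32(15), np.int32(99)], array([209.9, 182.8])), ([np.int32(228), np.int32(177), np.int32(3), np.int32(4), np.int32(9)], array([229.1, 178.7])), ([np.int32(233), np.int32(184), np.int32(6), np.int32(5), np.int32(24)], array([235.4, 186.5])), ([np.int32(256), np.int32(193), np.int32(3), np.int32(2), np.int32(6)], array([257. , 193.5]))]
[([np.int32(228), np.int32(165), np.int32(42), np.int32(26), np.int32(444)], array([250.6, 172.3])), ([np.int32(228), np.int32(178), np.int32(3), np.int32(3), np.int32(7)], array([229.3, 178.9])), ([np.int32(209), np.int32(181), np.int32(9), np.int32(15), np.int32(106)], array([212.9, 187.7])), ([np.int32(233), np.int32(185), np.int32(6), np.int32(4), np.int32(22)], array([235.3, 186.5])), ([np.int32(254), np.int32(186), np.int32(1), np.int32(6), np.int32(6)], array([254. , 188.5])), ([np.int32(256), np.int32(193), np.int32(3), np.int32(2), np.int32(6)], array([257. , 193.5]))]
```

View pics/a9.png

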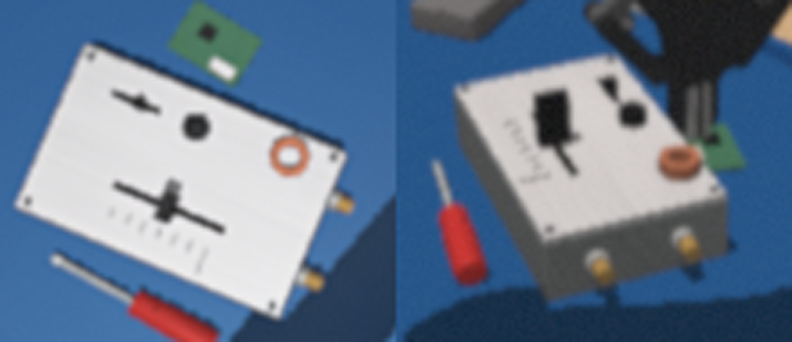

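The lever top is at crop (167,208), and the prediction for the third click was (167,207). The stub, toroid, board and screwdriver are where they were. Handing in.

```bash
python3 -c "
from station import *
print(sign_off())"
```

```text
the job is handed in; nothing more can be done
None
```

The tall lever now rests in the third click from home, and the job is handed in at about 15 s of the 64 s limit.

- **Homing:** The lever started in the fifth click (0.070). I pushed it with shut fingertips to the connector-end stop, where it took 14 N without moving. A detent gives way at 9 N or less.
- **Counting clicks:** I lifted over the lever and pushed back from the connector side. I counted three separate force build-ups and snaps, at roughly 14 mm spacing, then backed off and lifted clear.
- **Last checks:** In the top view the lever's top is within a pixel of where the third click should be. The side-view shift from the fifth click also agrees, at (3.0, 4.9) px against a predicted (3.2, 4.6) px. The stub lever, toroid, board and screwdriver look unmoved. The arm is clear and touching nothing.

**Discrepancies:**
- Finger contact in both directions was about 4 mm off the camera estimate along the box's length. I worked from the felt contact position instead.
- While pushing for the first two clicks, friction put a small downward force on the lever's face, up to about 4 N. I raised the tool slightly from midway through the second click, and the force then turned upward. The fingers never rested on the lever's top.

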